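# Open the wide vial holder

### The arm

A 6-joint arm with a two-finger parallel gripper is mounted at the origin on a cart in front of the work surface, level with it; the furniture and walls round the work are solid. World frame = base frame: x ahead of the robot, y to its left, z up, the work surface at z = 0. Lengths are in m, angles in degrees, forces in N, time in s.
With the tool pointing down it reaches from about 0.25 to 0.725 m from the base axis. Payload 9.7 kg.
Tool frame: the origin (TCP) lies on the centre line of the jaws, within the pads' length; the fingertips stand 19 mm ahead of it and the grasp point (between the pads) is the TCP (bot.tcp_to_tips is the z of the fingertips in the tool frame, in m); z points along the fingers, y is the line along which they close (so a half turn about z gives the same grasp; the last joint's range is limited). The gripper opens to 85 mm and grips with 20 to 120 N. Pads are 22 mm wide; open, the fingers measure 114 mm over their backs; the gripper's body (76 mm by 85 mm) begins 54 mm behind the grasp point. The pads swing forward as they close: fully open they stand 13 mm farther back than shut.
Start: joints at [65.432, 4.979, 10.078, 95.1, 0, 90], TCP at [0.229, 0.5, 0.25] pointing down, gripper open.
Joint ranges: [-179.16, 179.16], [-48.56, 103.87], [-65.8, 70.77], [-126.05, 130.52], [-82.76, 87.17], [-180, 180]. Speed limits (degrees/s): [127.2, 127.2, 147.25, 180, 180, 180].

### API

Orientations are given as [roll, pitch, yaw] about the fixed x, y, z axes, in that order (R = Rz(yaw) Ry(pitch) Rx(roll)).
In Python, from workcell import bot gives the robot as it stands. The module is installed in compiled form; this text tells all that it offers.
- The arm moves only by the tool play_rows, never from a script. Its argument "increments" is a list of rows, each an object with "slide": the shift along the tool's x, y, z in mm, a list of three; "angular": the turn, a rotation vector about the tool's x, y, z in degrees, a list of three; "claw": the opening, from -1 (shut) to 1 (fully open). In form: [{"slide": [x, y, z], "angular": [rx, ry, rz], "claw": claw}, ...]. A call has 1 to 8 rows; each row shifts and turns the commanded pose from where the row before left it, along the tool's axes as they then stand; what a row does not reach is not made up. A row lasts 1/10 s, in which the tool goes at most 50 mm and 8.59 degrees, less where a joint would pass 70% of its speed; a pose out of reach is approached as far as the arm can. A call is refused whole if a number of a shift passes 50 or a number of a turn 8.59, either way. A call with a gripper value outside its range is refused whole. The fingers move at their own pace and stop on an object; "squeeze" is the grip in N (left out, the last holds). Time passes only in rows, so rows that do not move let the fingers close. It gives the time, the measured TCP pose, the force, the opening and the grip force at its end, in the units of the state.
- bot.get_obs(): the state, without advancing time (a new reading comes with each control period).
- bot.camera(name): name is "scene" or "top" or "wrist"; returns the picture (420x560x3 uint8, red, green, blue); there is no depth.
- bot.camera_info(name): a dict with "fovy" (degrees; the focal length in pixels is half the picture's height over the tangent of half this angle, whatever the lens; pixels are square), "cx", "cy" (the principal point, pixels), "k1" (the pictures are not rectified: a ray, as slopes to the right and down, at radius r is drawn at 1 + k1 r^2 times it, then the intrinsics apply), "R" (3x3) and "t" (3): a world point X has camera coordinates R X + t. Camera axes: x right, y down, z forward; pixel columns grow to the right and rows downward; lengths in m; the calibration is good to about 2 mm. A picture is of the moment at which its call begins: read the wrist's pose just before it. camera_info takes no time and is no camera call; for the wrist camera it gives the pose at the moment of the call.
- bot.job_done(): hands the job in; it is judged then, once.
The state is a dict: "time": time; "q": joint angles; "qd": joint speeds; "joint_efforts": joint torques, N m; "ee_pos": TCP position; "tcp_rot": TCP orientation; "wrist_force": force on the tool from outside, world axes, zero at the start; "torque": the same for the moment, N m; "opening": finger opening in m; "grasp_force": force on a finger pad.
Only numpy, scipy, OpenCV 4.12 (cv2) and the standard library are available. Lean on these libraries where they do the work, as an engineer would, in place of code of your own. Each camera call takes 0.05 s, during which the arm holds its last target. There are 200 camera calls.

### The job

Open the wide one of the two vial holders: press its front tab down with a fingertip so that the latch lets go and the lid springs up part of the way, then push the lid with the finger all the way back until it stays fully open on its own. Only touch the tab and the lid, grasp and lift nothing: the vials stay in their wells, the small holder stays shut, and the things standing around are left where they are.

Things in the scene. Friction and masses are not known exactly. Their poses are not given: they have to be found in the camera images.
- holder_wide: the wide vial holder, fixed to the desk: white and grey box 84 deep (x -38 to +46) x 150 wide x 70 mm high with three wells in a row along y, vials in the two outer ones, a grey lid on top (hinged at the back) and a black release tab at the front. Origin at the centre of its underside, x points from its front (tab) to its back (hinge), z up. It may stand left or right of the small holder and is turned up to 0.4 rad
- tab_wide_top (a point): the point to press on the top of the wide holder's black tab, a plate 24 mm wide that reaches from 55 to 93 mm in front of the holder's origin, 44 mm above the desk; this point is 81 mm in front of it. A black latch arm stands 23 mm behind this point and ends 71 mm above the desk, below the lid's top
- tab_wide (a joint): press angle of the wide holder's tab (rad): 0 at rest, stop at 0.35, where the press point is about 9 mm lower; it springs back. Takes 1.2 N to start and about 4 N at the stop. The lid is let go at 0.15 to 0.27
- lid_wide (a joint): angle of the wide holder's lid (rad): 0 shut and latched; once let go a spring plunger lifts it to about 0.7 in under a second and leaves it there; from there it is pushed freely (under 3 N), falls back to 0.7 when left short of upright, goes on falling open by itself when past upright (1.6) and rests at the stop at 1.92
- lid_wide_edge (a point): the middle of the front (free) edge of the wide holder's lid, a flat plate 81 mm from hinge to front edge, 150 mm wide and 5 mm thick; the point lies half-way through the thickness and moves with the lid; the plastic is smooth (friction about 0.3) and the edge is best pushed back and up, along its arc (73 mm above the desk when shut, about 125 mm when sprung up). A catch 20 mm wide under the middle of the edge hangs 13 mm below this point and reaches 8 mm in front of it
- lid_wide_hinge (a point): middle of the hinge axis of the wide holder's lid, 38 mm behind the holder's origin and 70 mm above the desk; the axis runs along the holder's y
- holder_small: the small vial holder, fixed to the desk, built the same way but 62 mm wide with one well and one vial: to be left shut. Origin at the centre of its underside, its tab reaches 93 mm in front of it
- lid_small (a joint): angle of the small holder's lid (rad), 0 shut; stays shut
- vial_in_1: loose capped glass vial, 21 mm diameter, 48 mm high, in the wide holder's well at +y; its cap ends 4 mm below the rim. Origin at the centre of its underside
- vial_in_2: the same kind of vial in the wide holder's well at -y
- vial_in_3: the same kind of vial in the small holder's well
- spare_vial: loose vial with a white cap, 21 mm diameter, 48 mm high, standing on the desk in front of the holders, to be left alone. Origin at the centre of its underside
- tin: round white tin, 43 mm diameter, 22 mm high, on the desk in front of the holders, to be left alone. Origin at the centre of its underside
- timer: bench timer, 77 x 78 x 22 mm, on the desk behind the holders, to be left alone. Origin at the centre of its underside
There are look-alikes about, which are no part of the job. What is shaped like the holder_small but purple is not meant.

How it is judged:
By the outcome, as a careful person would: the job done as asked, in the order asked, and still so for the second after the job is handed in, with the robot touching nothing.
It also fails if it takes over 45 s, if anything falls off the work surface, if the arm or the gripper's body presses on something with over 40 N, if the wrist force passes 120 N, or if a joint passes its speed limit or range.

## Working session

There is one attempt and no reset: what is moved stays moved. The work goes in short steps, Python scripts to look and compute and a tool call to move; the robot and the scene stay as the last step left them, time stands still between calls to the robot, and variables do not carry over. Pictures are saved under pics/ and viewed, at most 12 in all, crops included, and the job is handed in when it is done.

Besides the shell and the picture viewer there is one more tool, called after "Call:" by a JSON object that holds its "fn" and its "kwargs". play_rows: Moves the arm, as the interface text tells. Its arguments: {"type":"object","properties":{"increments":{"type":"array"},"squeeze":{"type":"number"}},"required":["increments"]}

```bash
mkdir -p pics
cat > h.py <<'E'
import numpy as np, cv2
from workcell import bot
def ray(name,u,v,info=None):
    i=info or bot.camera_info(name); f=210/np.tan(np.radians(i["fovy"])/2)
    d=np.array([(u-i["cx"])/f,(v-i["cy"])/f]); s=d.copy()
    for _ in range(30): s=d/(1+i["k1"]*(s@s))
    R=np.array(i["R"]);t=np.array(i["t"])
    return -R.T@t, R.T@np.array([s[0],s[1],1])
def onz(name,u,v,z,info=None):
    o,d=ray(name,u,v,info); return o+d*(z-o[2])/d[2]
def proj(name,X,info=None):
    i=info or bot.camera_info(name); f=210/np.tan(np.radians(i["fovy"])/2)
    c=np.array(i["R"])@np.array(X)+np.array(i["t"]); s=c[:2]/c[2]; s=s*(1+i["k1"]*(s@s))
    return s*f+[i["cx"],i["cy"]]
def snap(name,fn):
    im=bot.camera(name); cv2.imwrite("pics/"+fn,im[:,:,::-1]); return im
E
python3 - <<'E'
from h import *
snap("scene","s1.png");snap("top","t1.png")
for n in("scene","top"):
    i=bot.camera_info(n);print(n,i["fovy"],-np.array(i["R"]).T@np.array(i["t"]))
print(bot.get_obs())
E
```

```text
scene 46.21459467581478 [-0.28767098 -0.61607553  0.5508963 ]
top 49.15037217119197 [ 0.42347459 -0.02460432  0.97546267]
{'time': 0.1, 'q': array([ 6.54331508e+01,  5.00932628e+00,  1.00383622e+01,  9.50992102e+01,
       -1.03045248e-03,  9.00010248e+01]), 'qd': array([-0.09732483, -0.1062214 ,  0.17436422,  0.06060906, -0.09503685,
       -0.09240271]), 'joint_efforts': array([-1.34548296e-03, -5.21559584e+01,  4.65654266e+01,  1.59515982e-02,
       -1.07255810e-04,  1.86077393e-06]), 'ee_pos': array([0.22859374, 0.50004474, 0.24963507]), 'tcp_rot': array([-1.79929826e+02,  1.03170689e-03,  1.55432127e+02]), 'wrist_force': array([ 0.21052209, -0.25123564,  0.08891328]), 'torque': array([-0.06084187, -0.0378135 ,  0.00158646]), 'grasp_force': 0.0, 'opening': 0.0856272021559025}
```

View pics/t1.png

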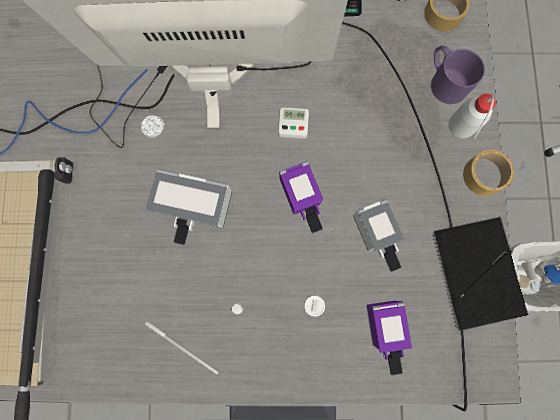

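View pics/s1.png

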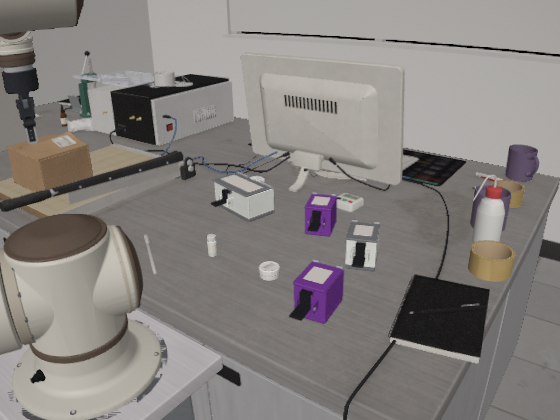

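The wide grey holder is at top (188,198), with its tab at (181,231). The small grey one is at (378,227), and the purple look-alikes are at (302,190) and (390,328). The wide grey holder fits the description because it is about 80 px wide and has a long label. I'll measure it and confirm in a crop.

Run:
```python
from h import *
im=cv2.imread("pics/t1.png"); i=bot.camera_info("top")
x0,y0,x1,y1=135,160,245,255
c=im[y0:y1,x0:x1].astype(int); mx=c.max(2)
def big(m):
    n,l,s,ce=cv2.connectedComponentsWithStats(m.astype(np.uint8)); k=1+np.argmax(s[1:,4]); return (l==k),s[k]
tab,s=big(mx<50); print("tab",s+np.array([x0,y0,0,0,0]))
p=np.argwhere(tab)[:,::-1].astype(np.float32)+[x0,y0]
tabr=cv2.minAreaRect(p.astype(np.float32)); print(tabr)
lab,s=big(mx>215); print("label",s)
lr=cv2.minAreaRect((np.argwhere(lab)[:,::-1]+[x0,y0]).astype(np.float32)); print(lr)
tb=cv2.boxPoints(tabr);lb=cv2.boxPoints(lr)
for b in tb: print("tab",b,onz("top",*b,.044,i).round(4))
for b in lb: print("lab",b,onz("top",*b,.0755,i).round(4))
print("labc",onz("top",*lr[0],.0755,i))
cv2.imwrite("pics/c1.png",cv2.resize(im[y0:y1,x0:x1],None,fx=7,fy=6.3,interpolation=cv2.INTER_CUBIC)[:600,:800])
```

```text
tab [174 219  15  25 242]
((181.4503173828125, 231.19778442382812), (12.115150451660156, 23.779924392700195), 7.765166282653809)
label [  19   21   65   35 1310]
((186.05892944335938, 197.73974609375), (61.095088958740234, 21.769725799560547), 12.757532119750977)
tab [173.8418  242.16026] [0.5139 0.211  0.044 ]
tab [177.05478 218.5984 ] [0.5628 0.2059 0.044 ]
tab [189.05884 220.2353 ] [0.5592 0.1807 0.044 ]
tab [185.84586 243.79716] [0.5104 0.186  0.044 ]
lab [153.86185 201.61021] [0.593  0.2467 0.0755]
lab [158.66916 180.37791] [0.6368 0.2386 0.0755]
lab [218.25601 193.86928] [0.6077 0.1161 0.0755]
lab [213.4487  215.10158] [0.5646 0.125  0.0755]
labc [0.60036874 0.18117311 0.0755    ]
```

View pics/c1.png

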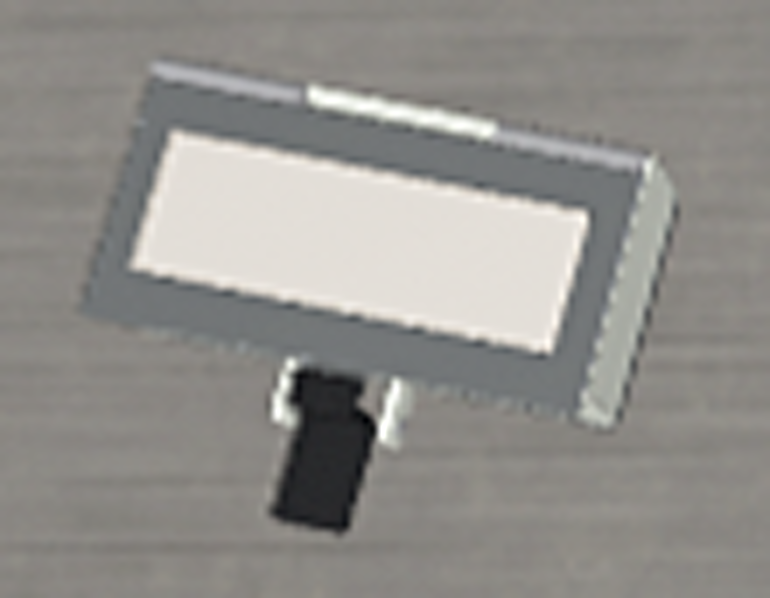

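This is the wide grey holder: three-well width, black tab at crop (320,450), two white posts beside the latch. Yaw is about -13°, origin about (0.603, 0.1805), and the press point about (0.524, 0.199). Next I shut the fingers and move near it.

Call:
{"fn": "play_rows", "kwargs": {"increments": [{"slide": [-36,-16,0],"angular": [0,0,0],"claw": -1},{"slide": [-36,-16,0],"angular": [0,0,0],"claw": -1},{"slide": [-36,-16,0],"angular": [0,0,0],"claw": -1},{"slide": [-36,-16,0],"angular": [0,0,0],"claw": -1},{"slide": [-36,-16,0],"angular": [0,0,0],"claw": -1},{"slide": [-36,-16,0],"angular": [0,0,0],"claw": -1},{"slide": [-36,-16,0],"angular": [0,0,0],"claw": -1},{"slide": [-36,-16,0],"angular": [0,0,0],"claw": -1}]}}

```text
time: 0.9
ee_pos: [0.4381, 0.2626, 0.25]
tcp_rot: [-180.0, -0.0, 155.4]
wrist_force: [0.9, 1.2, -0.8]
opening: 0.0002
grasp_force: 0.0
```

Call:
{"fn": "play_rows", "kwargs": {"increments": [{"slide": [0,0,0],"angular": [0,0,-6],"claw": -1},{"slide": [0,0,0],"angular": [0,0,-5.5],"claw": -1},{"slide": [0,0,0],"angular": [0,-5,0],"claw": -1},{"slide": [0,0,0],"angular": [0,-5,0],"claw": -1},{"slide": [0,0,0],"angular": [0,-5,0],"claw": -1},{"slide": [0,0,0],"angular": [0,0,0],"claw": -1},{"slide": [0,0,0],"angular": [0,0,0],"claw": -1}]}}

```text
time: 1.6
ee_pos: [0.4368, 0.2642, 0.2503]
tcp_rot: [180.0, 14.9, 167.0]
wrist_force: [0.0, -0.1, -1.2]
opening: -0.0003
grasp_force: 0.0
```

```bash
cat >> h.py <<'E'
from scipy.spatial.transform import Rotation as Ro
AX=np.array([.974,-.227,0]);AY=np.array([.227,.974,0]);O=np.array([.603,.1805,0])
def state():
    o=bot.get_obs(); R=Ro.from_euler("xyz",o["tcp_rot"],degrees=True).as_matrix(); p=np.array(o["ee_pos"])
    tip=p+R[:,2]*bot.tcp_to_tips; d=tip-O
    print("t %.2f tcp"%o["time"],p.round(4),"rpy",o["tcp_rot"].round(1),"open",round(o["opening"],4),"F",o["wrist_force"].round(1),"tips",bot.tcp_to_tips)
    print("tip in holder (mm)",(1000*np.array([d@AX,d@AY,d[2]])).round(1)); return p,R,tip
def togo(hx,hy,hz):
    p,R,tip=state(); g=O+AX*hx/1000+AY*hy/1000+[0,0,hz/1000]
    print("togo slide",(1000*R.T@(g-tip)).round(1))
E
python3 - <<'E'
from h import *
togo(-82,0,60)
im=snap("wrist","w1.png")
E
```

```text
t 1.60 tcp [0.4368 0.2642 0.2503] rpy [180.   14.9 167. ] open -0.0003 F [ 0.  -0.1 -1.2] tips 0.019
tip in holder (mm) [-176.    43.8  231.9]
togo slide [-46.5 -44.  190.3]
```

View pics/w1.png

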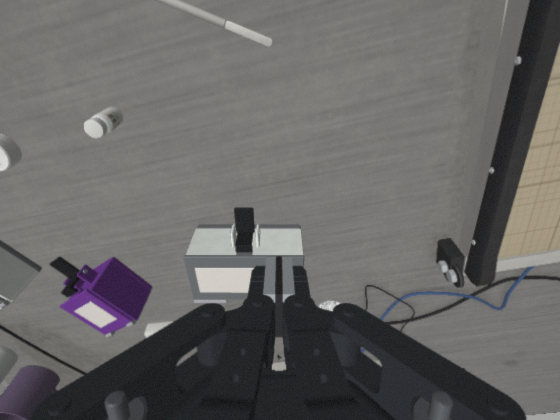

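The wrist view shows the wide holder square to the tool, with its tab at (244,208) to (244,250). I'll check the estimate with it.

Run:
```python
from h import *
def hol(X): d=X-O; return (1000*np.array([d@AX,d@AY,d[2]])).round(1)
print("tab front",hol(onz("wrist",244,208,.044)))
for uv in((196,268),(195,292),(192,254),(302,254)): print(uv,hol(onz("wrist",*uv,.0755)))
im=cv2.imread("pics/w1.png")
print("top: tab front",hol(onz("top",179,243,.044)))
cv2.imwrite("pics/w1c.png",cv2.resize(im[195:315,170:320],None,fx=5,fy=5,interpolation=cv2.INTER_CUBIC))
```

```text
tab front [-93.8   3.2  44. ]
(196, 268) [-23.2 -59.1  75.5]
(195, 292) [ 21.7 -67.4  75.5]
(192, 254) [-46.9 -60.4  75.5]
(302, 254) [-47.2  74.3  75.5]
top: tab front [-93.   -1.4  44. ]
```

View pics/w1c.png

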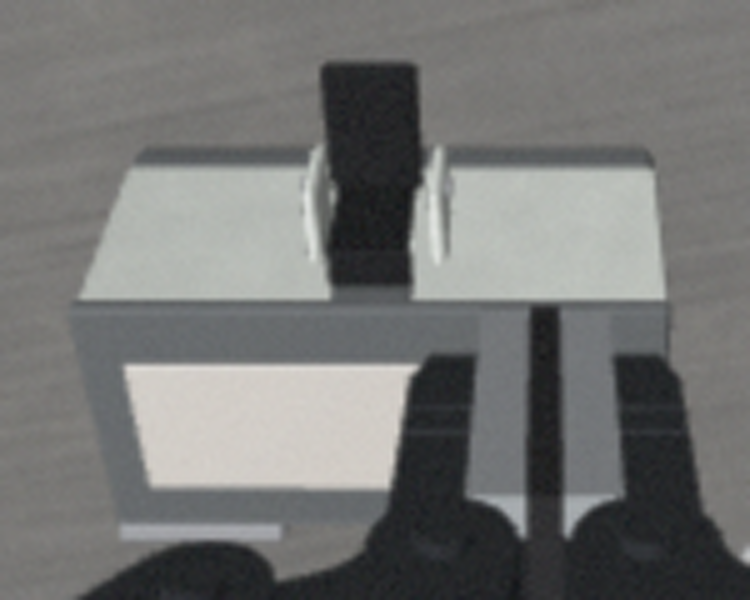

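Call:
{"fn": "play_rows", "kwargs": {"increments": [{"slide": [-5.5,-5.4,24],"angular": [0,0,0],"claw": -1},{"slide": [-5.5,-5.4,24],"angular": [0,0,0],"claw": -1},{"slide": [-5.5,-5.4,24],"angular": [0,0,0],"claw": -1},{"slide": [-5.5,-5.4,24],"angular": [0,0,0],"claw": -1},{"slide": [-5.5,-5.4,24],"angular": [0,0,0],"claw": -1},{"slide": [-5.5,-5.4,24],"angular": [0,0,0],"claw": -1},{"slide": [-5.5,-5.4,24],"angular": [0,0,0],"claw": -1},{"slide": [-5.5,-5.4,20],"angular": [0,0,0],"claw": -1}]}}

```text
time: 2.45
ee_pos: [0.517, 0.2005, 0.0783]
tcp_rot: [-180.0, 14.8, 166.9]
wrist_force: [-1.0, 0.3, -0.7]
opening: 0.0005
grasp_force: 0.0
```

Call:
{"fn": "play_rows", "kwargs": {"increments": [{"slide": [0,0,0],"angular": [0,0,0],"claw": -1},{"slide": [0,0,0],"angular": [0,0,0],"claw": -1}]}}

```text
time: 2.65
ee_pos: [0.5166, 0.2011, 0.08]
tcp_rot: [-180.0, 14.9, 166.9]
wrist_force: [-0.2, 0.4, 0.3]
opening: 0.0002
grasp_force: 0.0
```

Run:
```python
from h import *
togo(-84,1,38)
snap("wrist","w2.png")
```

```text
t 2.65 tcp [0.5166 0.2011 0.08  ] rpy [-180.    14.9  166.9] open 0.0002 F [-0.2  0.4  0.3] tips 0.019
tip in holder (mm) [-84.    0.4  61.7]
togo slide [ 6.1  0.6 22.9]
```

View pics/w2.png

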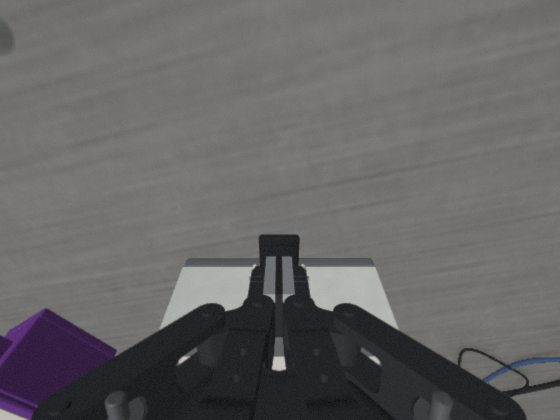

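The tab end at (279,245) is right under the fingertips (279,258). Pressing down now.

Call:
{"fn": "play_rows", "kwargs": {"increments": [{"slide": [1,0,4],"angular": [0,0,0],"claw": -1},{"slide": [1,0,4],"angular": [0,0,0],"claw": -1},{"slide": [1,0,4],"angular": [0,0,0],"claw": -1},{"slide": [1,0,3],"angular": [0,0,0],"claw": -1},{"slide": [0.5,0,2],"angular": [0,0,0],"claw": -1},{"slide": [0.5,0,2],"angular": [0,0,0],"claw": -1},{"slide": [0,0,0],"angular": [0,0,0],"claw": -1}]}}

```text
time: 3.4
ee_pos: [0.5164, 0.2014, 0.0603]
tcp_rot: [180.0, 15.0, 166.9]
wrist_force: [-1.1, 0.7, 1.0]
opening: -0.0
grasp_force: 0.6
```

Call:
{"fn": "play_rows", "kwargs": {"increments": [{"slide": [0.3,0,1.5],"angular": [0,0,0],"claw": -1},{"slide": [0.3,0,1.5],"angular": [0,0,0],"claw": -1},{"slide": [0,0,0],"angular": [0,0,0],"claw": -1}]}}

```text
time: 3.7
ee_pos: [0.5168, 0.2013, 0.0573]
tcp_rot: [180.0, 15.0, 166.9]
wrist_force: [-0.2, 0.7, 1.2]
opening: -0.0002
grasp_force: 0.5
```

Call:
{"fn": "play_rows", "kwargs": {"increments": [{"slide": [0.3,0,1.5],"angular": [0,0,0],"claw": -1},{"slide": [0.3,0,1.0],"angular": [0,0,0],"claw": -1},{"slide": [0,0,0],"angular": [0,0,0],"claw": -1}]}}

```text
time: 4.0
ee_pos: [0.5171, 0.2013, 0.0551]
tcp_rot: [180.0, 15.0, 166.9]
wrist_force: [0.9, -0.8, 3.5]
opening: -0.0001
grasp_force: 1.6
```

Run:
```python
from h import *
state()
a=snap("top","t2.png")
cv2.imwrite("pics/t2c.png",cv2.resize(a[150:260,130:250,::-1],None,fx=5,fy=5,interpolation=cv2.INTER_CUBIC))
s=snap("scene","s2.png")
cv2.imwrite("pics/s2c.png",cv2.resize(s[120:260,150:320,::-1],None,fx=4,fy=4,interpolation=cv2.INTER_CUBIC))
```

```text
t 4.00 tcp [0.5171 0.2013 0.0551] rpy [180.   15.  166.9] open -0.0001 F [ 0.9 -0.8  3.5] tips 0.019
tip in holder (mm) [-83.5   0.7  36.7]
```

View pics/s2c.png

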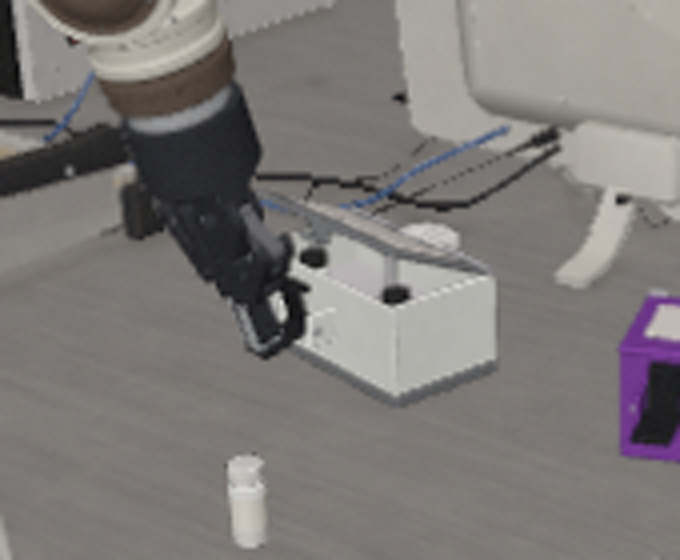

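The lid has sprung up part of the way: its edge is raised in the crop around (370,240), with the vials showing at (315,257) and (397,293). I'll back off the tab and go round to the lid, off centre to miss the catch.

Call:
{"fn": "play_rows", "kwargs": {"increments": [{"slide": [0,0,-10],"angular": [0,0,0],"claw": -1},{"slide": [0,0,-10],"angular": [0,0,0],"claw": -1},{"slide": [0,0,-10],"angular": [0,0,0],"claw": -1},{"slide": [-6,-9,-7],"angular": [0,0,0],"claw": -1},{"slide": [-6,-9,-7],"angular": [0,0,0],"claw": -1},{"slide": [-6,-9,-7],"angular": [0,0,0],"claw": -1},{"slide": [-6,-9,-7],"angular": [0,0,0],"claw": -1},{"slide": [0,0,0],"angular": [0,0,0],"claw": -1}]}}

```text
time: 4.9
ee_pos: [0.5175, 0.1631, 0.1187]
tcp_rot: [179.9, 15.1, 166.8]
wrist_force: [0.5, -0.0, 0.6]
opening: 0.0001
grasp_force: 0.0
```

Run:
```python
from h import *
togo(-42,-35,96)
snap("wrist","w3.png")
```

```text
t 4.90 tcp [0.5175 0.1631 0.1187] rpy [179.9  15.1 166.8] open 0.0001 F [ 0.5 -0.   0.6] tips 0.019
tip in holder (mm) [-74.4 -36.3 100.3]
togo slide [-30.2   1.4  12.6]
```

View pics/w3.png

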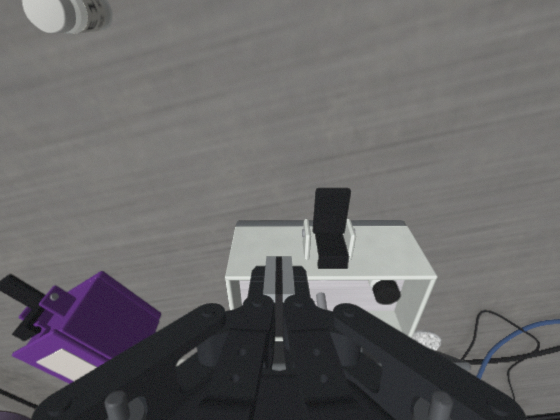

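The holder is open in view, with the tab free at (332,210) and the lid above the fingers. The fingertip is off to the side of the catch. Now under the edge, then push.

Call:
{"fn": "play_rows", "kwargs": {"increments": [{"slide": [-9,0,3.5],"angular": [0,0,0],"claw": -1},{"slide": [-9,0,3.5],"angular": [0,0,0],"claw": -1},{"slide": [-9,0,3.5],"angular": [0,0,0],"claw": -1},{"slide": [-9,0,3.5],"angular": [0,0,0],"claw": -1},{"slide": [-5,0,1],"angular": [0,0,0],"claw": -1},{"slide": [-3,0,0],"angular": [0,0,0],"claw": -1}]}}

```text
time: 5.55
ee_pos: [0.5622, 0.1537, 0.1136]
tcp_rot: [-180.0, 15.0, 166.9]
wrist_force: [0.4, 0.1, -0.8]
opening: 0.0001
grasp_force: 0.0
```

Call:
{"fn": "play_rows", "kwargs": {"increments": [{"slide": [-4.7,0,-1.7],"angular": [0,0,0],"claw": -1},{"slide": [-4.7,0,-1.7],"angular": [0,0,0],"claw": -1},{"slide": [-4.7,0,-1.7],"angular": [0,0,0],"claw": -1},{"slide": [-4.7,0,-1.7],"angular": [0,0,0],"claw": -1}]}}

```text
time: 5.95
ee_pos: [0.5781, 0.1502, 0.1259]
tcp_rot: [180.0, 15.0, 166.9]
wrist_force: [-0.5, 0.5, -0.7]
opening: 0.0003
grasp_force: 0.3
```

Run:
```python
from h import *
togo(6,-36,118)
s=snap("scene","s3.png")
cv2.imwrite("pics/s3c.png",cv2.resize(s[100:240,150:320,::-1],None,fx=4,fy=4,interpolation=cv2.INTER_CUBIC))
```

```text
t 5.95 tcp [0.5781 0.1502 0.1259] rpy [180.   15.  166.9] open 0.0003 F [-0.5  0.5 -0.7] tips 0.019
tip in holder (mm) [-12.5 -35.2 107.5]
togo slide [-20.6  -0.8  -5.3]
```

View pics/s3c.png

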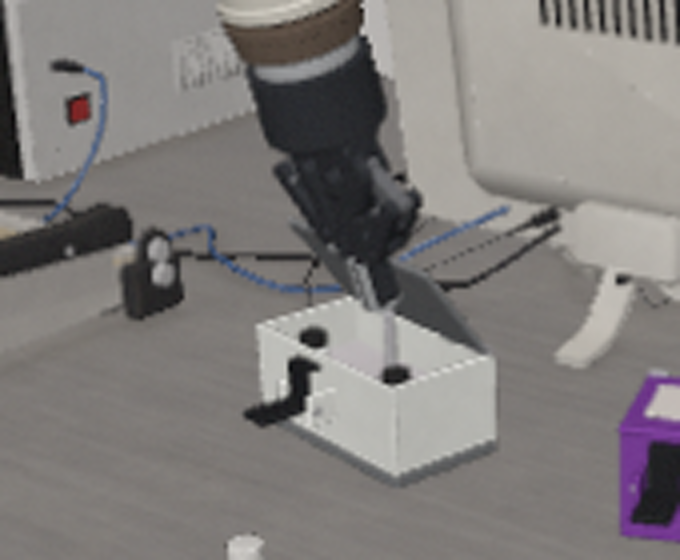

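The finger is under the lid and pushing it: the lid leans in the crop at (400,290), steeper than before. I'll continue along the arc.

Call:
{"fn": "play_rows", "kwargs": {"increments": [{"slide": [-5,0,-1.3],"angular": [0,0,0],"claw": -1},{"slide": [-5,0,-1.3],"angular": [0,0,0],"claw": -1},{"slide": [-5,0,-1.3],"angular": [0,0,0],"claw": -1},{"slide": [-5,0,-1.3],"angular": [0,0,0],"claw": -1}]}}

```text
time: 6.4
ee_pos: [0.5956, 0.146, 0.1357]
tcp_rot: [-180.0, 15.0, 166.9]
wrist_force: [-0.8, 0.2, -0.9]
opening: -0.0002
grasp_force: 0.2
```

Call:
{"fn": "play_rows", "kwargs": {"increments": [{"slide": [-4.5,0,0.8],"angular": [0,0,0],"claw": -1},{"slide": [-4.5,0,0.8],"angular": [0,0,0],"claw": -1},{"slide": [-4.5,0,0.8],"angular": [0,0,0],"claw": -1},{"slide": [-4.5,0,0.8],"angular": [0,0,0],"claw": -1},{"slide": [-4.5,0,0.8],"angular": [0,0,0],"claw": -1},{"slide": [-4.5,0,0.8],"angular": [0,0,0],"claw": -1},{"slide": [0,0,0],"angular": [0,0,0],"claw": -1}]}}

```text
time: 7.1
ee_pos: [0.6224, 0.1398, 0.1379]
tcp_rot: [-180.0, 15.0, 166.9]
wrist_force: [0.2, -1.2, 1.0]
opening: 0.0
grasp_force: 0.0
```

Run:
```python
from h import *
togo(45,-36,122)
s=snap("scene","s4.png")
cv2.imwrite("pics/s4c.png",cv2.resize(s[100:240,150:320,::-1],None,fx=4,fy=4,interpolation=cv2.INTER_CUBIC))
```

```text
t 7.10 tcp [0.6224 0.1398 0.1379] rpy [-180.    15.   166.9] open 0.0 F [ 0.2 -1.2  1. ] tips 0.019
tip in holder (mm) [ 33.1 -35.3 119.6]
togo slide [-12.2  -0.7   0.7]
```

View pics/s4c.png

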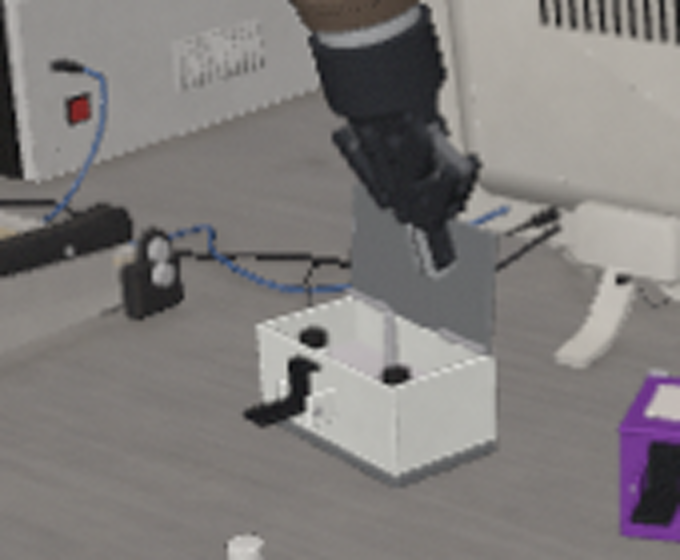

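The lid is about upright or just past it in the crop at (425,260). I'll push a bit further to be sure, then retreat and check.

Call:
{"fn": "play_rows", "kwargs": {"increments": [{"slide": [-4,0,0.5],"angular": [0,0,0],"claw": -1},{"slide": [-3,0,0.5],"angular": [0,0,0],"claw": -1},{"slide": [0,0,0],"angular": [0,0,0],"claw": -1},{"slide": [0,0,0],"angular": [0,0,0],"claw": -1},{"slide": [0,0,0],"angular": [0,0,0],"claw": -1}]}}

```text
time: 7.65
ee_pos: [0.6286, 0.1383, 0.1388]
tcp_rot: [-180.0, 15.0, 166.9]
wrist_force: [0.3, 0.2, 0.2]
opening: 0.0001
grasp_force: 0.0
```

Call:
{"fn": "play_rows", "kwargs": {"increments": [{"slide": [10,0,-10],"angular": [0,0,0],"claw": -1},{"slide": [20,0,-20],"angular": [0,0,0],"claw": -1},{"slide": [25,0,-25],"angular": [0,0,0],"claw": -1},{"slide": [25,0,-25],"angular": [0,0,0],"claw": -1},{"slide": [25,0,-25],"angular": [0,0,0],"claw": -1},{"slide": [25,0,-20],"angular": [0,0,0],"claw": -1},{"slide": [0,0,0],"angular": [0,0,0],"claw": -1},{"slide": [0,0,0],"angular": [0,0,0],"claw": -1}]}}

```text
time: 8.45
ee_pos: [0.4744, 0.1744, 0.2269]
tcp_rot: [179.9, 15.1, 167.0]
wrist_force: [0.9, 0.2, -0.7]
opening: 0.0003
grasp_force: 0.0
```

Run:
```python
from h import *
state()
s=snap("scene","s5.png"); t=snap("top","t5.png")
a=cv2.resize(s[100:240,150:320,::-1],(400,330),interpolation=cv2.INTER_CUBIC)
b=cv2.resize(t[120:260,120:290,::-1],(400,330),interpolation=cv2.INTER_CUBIC)
cv2.imwrite("pics/c5.png",np.hstack([a,b]))
for th in(1.6,1.92):
  for y in(-75,75):
    e=O+AX*(38-81*np.cos(th))/1e3+AY*y/1e3+[0,0,.07+.081*np.sin(th)]
    q=proj("scene",e);w=proj("top",e)
    print(th,y,((q-[150,100])*[400/170,330/140]).round(),((w-[120,120])*[400/170,330/140]+[400,0]).round())
```

```text
t 8.45 tcp [0.4744 0.1744 0.2269] rpy [179.9  15.1 167. ] open 0.0003 F [ 0.9  0.2 -0.7] tips 0.019
tip in holder (mm) [-118.9  -35.1  208.5]
1.6 -75 [284. 138.] [640. 133.]
1.6 75 [201. 107.] [459.  93.]
1.92 -75 [303. 137.] [648. 104.]
1.92 75 [219. 106.] [469.  65.]
```

View pics/c5.png

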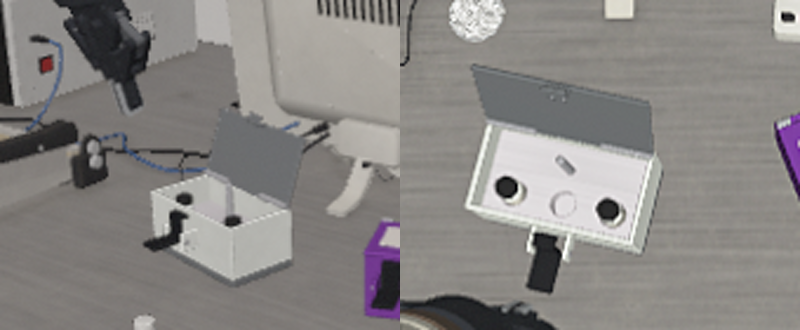

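The lid edge corners are at (472,65) and (650,103), which match the fully open 1.92 rad prediction of (469,65) and (648,104). Both vials are in their wells and the arm is clear, so I'm handing in.

```bash
python3 -c "
from workcell import bot
print(bot.job_done())"
```

```text
the job is handed in; nothing more can be done
None
```

The wide holder's tab was pressed, its lid sprang up and was pushed back to the fully open stop, where it stayed on its own; both vials are still in their wells, nothing else was touched, and the job was handed in at about 8.5 s.

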